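Clamp a bracket with a steep-thread bridge clamp

TASK

Gently push the aluminium angle bracket along the blue clamp's channel until it is fully home against the steel stop. Then screw the clamp down on it: turn the red knob clockwise, letting your hand sink with the knob so that you neither pull nor press on it by more than a light touch, until you feel the foot meet the bracket, and then about a tenth of a turn more, so that it is held firmly but not crushed. Let go of everything, and leave the screwdriver, tape roll and jar where they are.

Things in the scene. Friction and masses are not known exactly. Their poses are not given: they have to be found in the camera images.
- clamp: Blue steel bridge clamp, fixed. Origin on the bench (z = 0) under the spindle's axis; x runs along its channel, away from the robot, to the stop. Base top 20 mm above the bench: bed 50 mm wide from x = -135 to +50 mm, 150 mm wide from x = -30. Channel 34 mm wide between guide strips 7 mm high (x -50 to +40). Posts at y = +-58 mm carry the crossbeam, 34 x 132 mm, 85 to 105 mm above the bench (collar to 111).
- end_stop: Origin at the middle of the steel end stop's face, across the channel, 35 mm beyond the spindle's axis and 28 mm above the bench. The stop is 40 mm wide and its top is 36 mm above the bench.
- spindle: Vertical screw through the crossbeam: knob on top, sprung rubber foot (22 mm across, does not turn) below. Origin on its axis, at bench height at knob 0, sinking with it. How far the foot stands out is not given: at knob 0 its gap to the bracket is 8 to 14 mm. It presses 12 N as it touches and 60 N more per further radian (15 N/mm). Wanted: 30 to 65 N, never over 90. Stays where left.
- knob_grip (a point): Centre (on the axis, half-way up) of the round red plastic knob, 56 mm in diameter, 28 mm high, white mark on top. 167 mm above the bench at joint value 0; it sinks 4 mm per radian turned clockwise (25 mm a turn, a steep quick-action thread). Free height under the knob down to the collar: 36 mm at joint value 0, apart from a thin hub.
- hub (a joint): Sprung hub that carries the knob on the spindle (m): + when the knob is pulled up, - when pressed down, 1 mm per 2 N, back to 0 when let go. If the hand does not sink with the turning knob it shifts 4 mm per radian. More than 3.5 mm (7 N) either way is too hard.
- knob (a joint): Angle of the knob (rad): 0 fully raised, grows clockwise seen from above, which lowers the spindle; end stop at 5.2. Starts at 0 to 1.2. Thread friction 0.28 N m resists either way (so a hand that has just stopped may feel it reversed); each newton of foot force adds 0.004 N m towards unscrewing. Needed to turn it: 0.28 N m free, 0.48 at 50 N.
- bracket: Loose aluminium angle bracket, about 130 g: flat plate 130 mm long (x), 30 mm wide, 8 mm thick, lying in the channel, with an upright leg at the end nearest the robot. Origin under the plate's middle; x along the plate to the stop. It starts pulled back 25 to 50 mm from the stop.
- bracket_leg (a point): Centre of the bracket's upright leg: 8 mm thick (x), 30 mm wide. 48 mm above the bench; the leg's top is 20 mm above this point, its face towards the robot 4 mm from it.
- bracket_toe (a point): Middle of the bracket's far end face, half-way up the plate; it meets the stop when the bracket is home (x = 35 mm in the clamp's frame).
- screwdriver_grip (a point): Bystander: the handle of a yellow screwdriver, 190 mm long, 26 mm thick, lying on the bench.
- tape_roll: Bystander: a blue tape roll lying flat, 90 mm in diameter, 24 mm high; origin at its underside's centre.
- jar: Bystander: a clear jar with a green cap, 60 mm in diameter, 85 mm high; origin at its underside's centre.
Not all that is in view belongs to the job. Of the things shaped like the clamp, the blue one is meant.

How it is judged:
By the outcome, as a careful person would: the job done as asked, in the order asked, and still so for the second after the job is handed in, with the robot touching nothing.
It also fails if it takes over 72 s, if anything falls off the work surface, if the arm or the gripper's body presses on something with over 40 N, if the wrist force passes 120 N, or if a joint passes its speed limit or range.

ROBOT

A 6-joint arm with a two-finger parallel gripper is mounted at the origin on the work surface. World frame = base frame: x ahead of the robot, y to its left, z up, the work surface at z = 0. Lengths are in m, angles in degrees, forces in N, time in s.
With the tool pointing down it reaches from about 0.35 to 0.925 m from the base axis. Payload 6.4 kg.
Tool frame: the origin (TCP) lies on the centre line of the jaws, within the pads' length; the fingertips stand 19 mm ahead of it and the grasp point (between the pads) is the TCP (arm.tip_reach is the distance from the TCP to the fingertips, in m); z points along the fingers, y is the line along which they close (so a half turn about z gives the same grasp; the last joint's range is limited). The gripper opens to 94 mm and grips with 3 to 60 N. Pads are 16 mm wide; open, the fingers measure 119 mm over their backs; the gripper's body (75 mm by 177 mm) begins 78 mm behind the grasp point.
Start: joints at [-81.71, 14.043, 89.255, -0, 76.702, -9.975], TCP at [0.204, -0.617, 0.224] pointing down, gripper open.
Joint ranges: [-179.41, 179.41], [-58.25, 129.5], [7.25, 145.43], [-54.29, 234.29], [11.92, 165.04], [-157.13, 157.13]. Speed limits (degrees/s): [147.25, 147.25, 180, 180, 180, 180].

INTERFACE

Orientations are given as [roll, pitch, yaw] about the fixed x, y, z axes, in that order (R = Rz(yaw) Ry(pitch) Rx(roll)).
In Python, from plant import arm, cams gives the robot as it stands.
- The arm moves only by the tool step_arm, never from a script. Its argument "commands" is a list of rows, each a list of 5 numbers: the shift along the tool's x, y, z in mm, then the turn about the tool's z in rad, then the closure, from 0 (fully open) to 1 (shut). In form: [[x, y, z, spin, jaw], ...]. A call has 1 to 8 rows; each row shifts and turns the commanded pose from where the row before left it, along the tool's axes as they then stand; what a row does not reach is not made up. A row lasts 1/12 s, in which the tool goes at most 41.7 mm and 7.16 degrees, less where a joint would pass 70% of its speed; a pose out of reach is approached as far as the arm can. A call with a gripper value outside its range is refused whole. The fingers move at their own pace and stop on an object; "squeeze" is the grip in N (left out, the last holds). Time passes only in rows, so rows that do not move let the fingers close. It gives the time, the measured TCP pose, the force and the opening at its end, in the units of the state.
- arm.observe(): the state, without advancing time (a new reading comes with each control period).
- cams.get_image(name): name is "scene" or "top"; returns a dict with "img" (384x512x3 uint8, red, green, blue), "fov_y" (degrees; the focal length in pixels is half the picture's height over the tangent of half this angle, whatever the lens; pixels are square), "cx", "cy" (the principal point, pixels), "R" (3x3) and "t" (3): a world point X has camera coordinates R X + t. Camera axes: x right, y down, z forward; pixel columns grow to the right and rows downward; lengths in m; the calibration is good to about 2 mm. A picture is of the moment at which its call begins. There is no depth.
- arm.close_job(): hands the job in, once; it reports no verdict.
The state is a dict: "time_s": time; "joints": joint angles; "joint_vel": joint speeds; "tau": joint torques, N m; "position": TCP position; "eef_rot": TCP orientation; "contact_force": force on the tool from outside, world axes, zero at the start; "torque": the same for the moment, N m; "finger_gap": finger opening in m.
Only numpy, scipy, OpenCV 4.12 (cv2) and the standard library are available. Lean on these libraries where they do the work, as an engineer would, in place of code of your own. Each camera call takes 0.05 s, during which the arm holds its last target. There are 200 camera calls.

## Working session

There is one attempt and no reset: what is moved stays moved. The work goes in short steps, Python scripts to look and compute and a tool call to move; the robot and the scene stay as the last step left them, time stands still between calls to the robot, and variables do not carry over. Pictures are saved under pics/ and viewed, on a budget of 10 in all, crops included, one or two more only if the job needs it, and the job is handed in when it is done.

Besides the shell and the picture viewer there is one more tool, called after "Request:" as name([rows], argument=value, ...), one row to a line, values as JSON. step_arm: Moves the arm, as the interface text tells. Its arguments: {"type":"object","properties":{"commands":{"type":"array","items":{"type":"array","items":{"type":"number"}}},"squeeze":{"type":"number"}},"required":["commands"]}

```bash
mkdir -p pics; ls; python3 - <<'E'
from plant import arm,cams
import cv2,numpy as np
print(arm.observe(), arm.tip_reach)
ims=[]
for n in("scene","top"):
    d=cams.get_image(n); np.savez(f"{n}0.npz",**d)
    print(n,d["fov_y"],d["cx"],d["cy"],d["R"].tolist(),d["t"].tolist())
    cv2.imwrite(f"pics/{n}0.png",cv2.resize(d["img"][:,:,::-1],(800,600),interpolation=cv2.INTER_CUBIC))
E
```

```text
pics
{'time_s': 0.0, 'joints': array([-8.17093457e+01,  1.40838622e+01,  8.93244110e+01, -6.53955129e-04,
        7.67014578e+01, -9.97472695e+00]), 'joint_vel': array([-0.07229771, -0.04777294,  0.15899144,  0.0181089 , -0.01532444,
       -0.03325454]), 'tau': array([-1.14159666e-03, -4.15836346e+01, -3.14603734e+01,  6.84642512e-02,
        3.32251168e-02, -1.37913057e-04]), 'position': array([ 0.20364735, -0.61667968,  0.22335289]), 'eef_rot': array([-1.79891818e+02, -1.83803872e-02,  1.82655149e+01]), 'contact_force': array([-0.39892043, -0.15782937, -0.61154562]), 'torque': array([ 0.00966355, -0.03972272,  0.01956453]), 'finger_gap': 0.09368664613527575} 0.019
scene 57.877836314973415 250.56754590916006 187.99061443956245 [[-0.4813763012138231, 0.8764979547053156, -0.00530961647364807], [0.5432218796785051, 0.29357472705601295, -0.7865900260444058], [-0.6878857798124993, -0.3815300971501279, -0.6174527827294678]] [0.2786196554903278, -0.2003369001320629, 1.3905298939216124]
top 43.533200421707406 260.9822657147637 185.83017000569467 [[-0.024566863691415083, -0.9994146864838042, 0.023806588349595634], [-0.9978446410149077, 0.023064889812712864, -0.06143356782540164], [0.06084851359070525, -0.02526450669233588, -0.997827221063544]] [-0.0402499325871723, 0.521813243831535, 1.4208747497706917]
```

View pics/scene0.png

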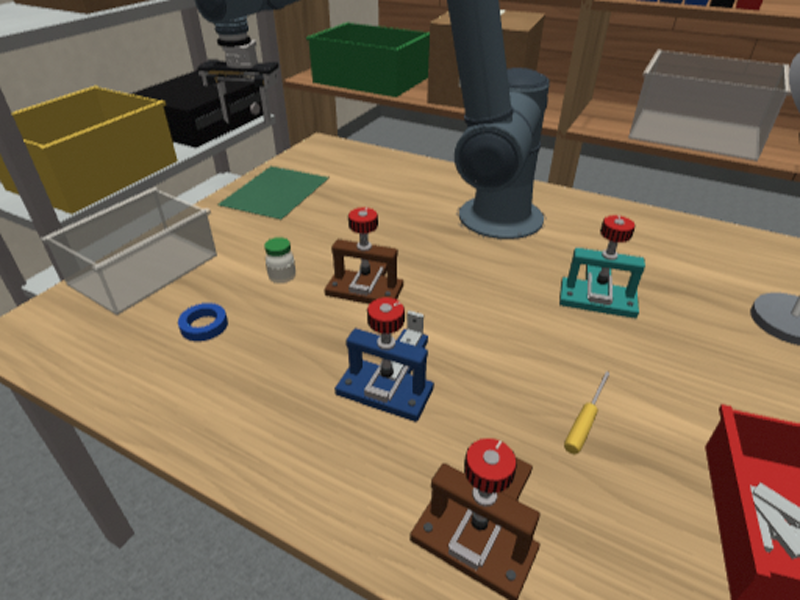

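View pics/top0.png

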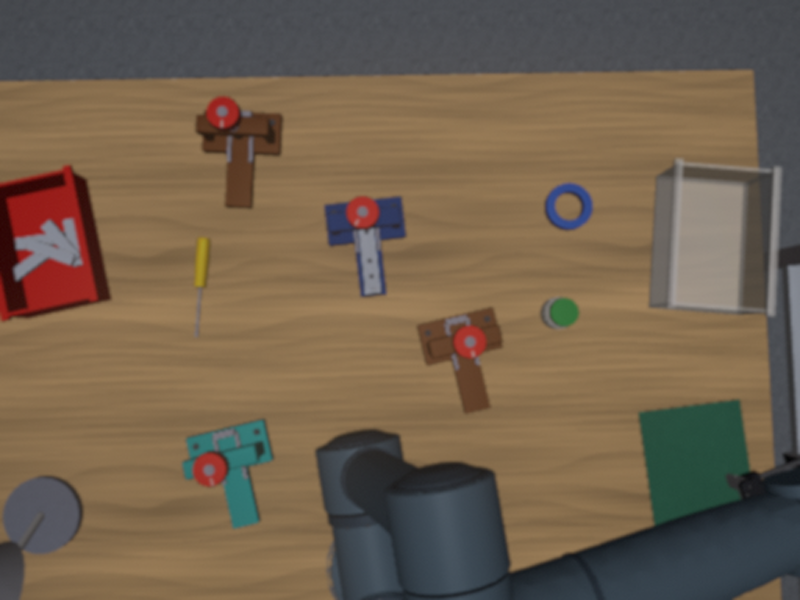

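Four clamp-like things: blue at scene (385,355)/top (365,220); brown at scene (365,270) and (480,520); teal at scene (600,280). The blue one fits, and it is the only one holding a light-coloured bracket. I'll enlarge it to confirm and measure.

```bash
cat > h.py <<'E'
import numpy as np,cv2
def f(d): return 192/np.tan(np.radians(float(d["fov_y"])/2))
def ray(d,p):
    v=np.array([(p[0]-d["cx"])/f(d),(p[1]-d["cy"])/f(d),1.]); return -d["R"].T@d["t"], d["R"].T@v
def on(d,p,z):
    o,v=ray(d,p); return o+v*(z-o[2])/v[2]
def tri(d1,p1,d2,p2):
    (a,u),(b,w)=ray(d1,p1),ray(d2,p2)
    s=np.linalg.lstsq(np.c_[u,-w],b-a,rcond=None)[0]
    return (a+u*s[0]+b+w*s[1])/2, np.linalg.norm(a+u*s[0]-b-w*s[1])
def proj(d,X):
    c=d["R"]@np.array(X)+d["t"]; return [d["cx"]+f(d)*c[0]/c[2], d["cy"]+f(d)*c[1]/c[2]]
def masks(d,box):
    x,y,w,h=box; m={}
    hsv=cv2.cvtColor(d["img"],cv2.COLOR_RGB2HSV)
    z=np.zeros(hsv.shape[:2],np.uint8); z[y:y+h,x:x+w]=255
    m["blue"]=cv2.inRange(hsv,(105,90,30),(130,255,255))&z
    m["red"]=(cv2.inRange(hsv,(0,150,60),(8,255,255))|cv2.inRange(hsv,(172,150,60),(180,255,255)))&z
    m["white"]=cv2.inRange(hsv,(0,0,130),(180,60,255))&z
    return m
E
python3 - <<'E'
from h import *
T=dict(np.load("top0.npz"));S=dict(np.load("scene0.npz"))
bt=(200,115,70,85);bs=(205,180,85,95)
mt,ms=masks(T,bt),masks(S,bs)
for n,m in(("top",mt),("scene",ms)):
    for k in m:
        cs=sorted(cv2.findContours(m[k],0,2)[0],key=cv2.contourArea)[-3:]
        for c in cs:
            if cv2.contourArea(c)>8: print(n,k,cv2.contourArea(c),[np.round(v,1).tolist() if not np.isscalar(v) else round(v,1) for v in cv2.minAreaRect(c)],np.round(c.reshape(-1,2).mean(0),1), np.round(cv2.boxPoints(cv2.minAreaRect(c)),1).tolist())
ct=cv2.resize(T["img"][115:200,200:270],None,fx=5.5,fy=5.5,interpolation=2)[:,:,::-1]
cs=cv2.resize(S["img"][180:275,205:290],None,fx=4.9,fy=4.9,interpolation=2)[:,:,::-1]
h=min(len(ct),len(cs)); print(ct.shape,cs.shape)
cv2.imwrite("pics/crop.png",np.hstack([ct[:h],cs[:h]]))
E
```

```text
top blue 276.0 [[217.1, 143.0], [24.1, 14.3], 84.0] [217.6 142.2] [[208.6999969482422, 131.8000030517578], [222.89999389648438, 130.3000030517578], [225.39999389648438, 154.1999969482422], [211.1999969482422, 155.6999969482422]]
top blue 297.5 [[249.0, 139.3], [24.2, 15.0], 82.9] [247.8 139.4] [[240.0, 128.1999969482422], [254.89999389648438, 126.4000015258789], [257.8999938964844, 150.39999389648438], [243.0, 152.1999969482422]]
top red 278.0 [[231.5, 135.5], [19.0, 19.0], 90.0] [231.3 135.8] [[222.0, 126.0], [241.0, 126.0], [241.0, 145.0], [222.0, 145.0]]
top white 315.5 [[236.1, 167.0], [39.8, 10.0], 85.2] [235.6 162.9] [[229.5, 147.60000610351562], [239.39999389648438, 146.8000030517578], [242.6999969482422, 186.39999389648438], [232.8000030517578, 187.3000030517578]]
scene blue 2254.5 [[248.2, 236.3], [60.1, 54.3], 14.0] [249.6 237. ] [[212.39999389648438, 255.39999389648438], [225.60000610351562, 202.60000610351562], [283.8999938964844, 217.1999969482422], [270.79998779296875, 269.8999938964844]]
scene red 284.5 [[246.5, 201.0], [22.0, 23.0], 90.0] [246.4 201.3] [[235.0, 190.0], [258.0, 190.0], [258.0, 212.0], [235.0, 212.0]]
scene white 24.0 [[231.5, 182.5], [5.0, 15.0], 90.0] [232.4 182.6] [[224.0, 180.0], [239.0, 180.0], [239.0, 185.0], [224.0, 185.0]]
scene white 75.0 [[262.4, 215.5], [11.1, 8.9], 18.4] [262.4 215.2] [[255.6999969482422, 217.89999389648438], [258.5, 209.5], [269.0, 213.0], [266.20001220703125, 221.39999389648438]]
scene white 131.5 [[246.8, 242.0], [16.8, 25.9], 31.0] [247.6 244.1] [[232.89999389648438, 248.8000030517578], [246.3000030517578, 226.60000610351562], [260.70001220703125, 235.1999969482422], [247.39999389648438, 257.3999938964844]]
(468, 385, 3) (466, 417, 3)
```

View pics/crop.png

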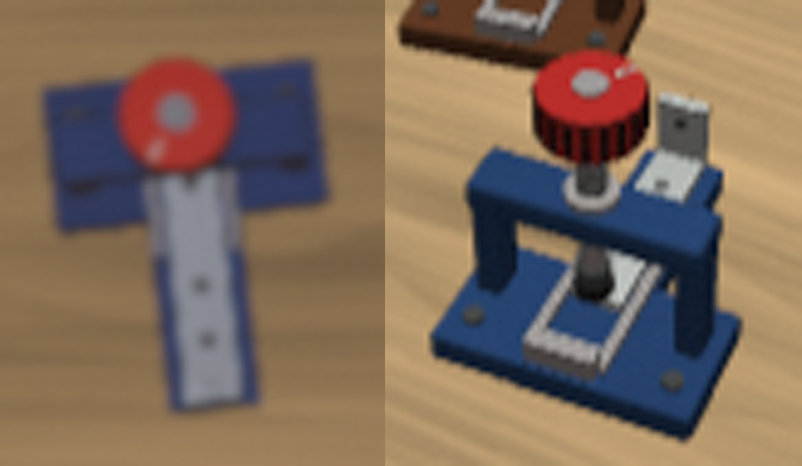

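The crop confirms the blue clamp: knob at crop (177,111) in top and (589,82) in scene, with the bracket leg standing at its near end.

```bash
python3 - <<'E'
from h import *
T=dict(np.load("top0.npz"));S=dict(np.load("scene0.npz"))
t=lambda x,y:(x/5.5+200-.4,y/5.5+115-.4)
s=lambda x,y:((x-385)/4.9+205-.4,y/4.9+180-.4)
k,e=tri(T,t(177,111),S,s(589,82)); print("knobtop",k.round(4),e)
P=[on(T,t(*p),.02)[:2] for p in((45,90),(313,60),(327,200),(60,230),(172,410),(258,402))]
M=np.array([(50,75),(50,-75),(-30,-75),(-30,75),(-135,25),(-135,-25)])/1000
P=np.array(P)
z=(P-P.mean(0))@[1,1j]; m=(M-M.mean(0))@[1,1j]
a=np.vdot(m,z); yaw=np.angle(a); R=np.array([[np.cos(yaw),-np.sin(yaw)],[np.sin(yaw),np.cos(yaw)]])
o=P.mean(0)-R@M.mean(0); print("clamp",o.round(4),np.degrees(yaw),"scale",abs(a)/np.vdot(m,m).real)
print("res mm",((P-o-M@R.T)*1e3).round(1).tolist())
# scene base corners
for p,w in(((433,350),(50,75)),((690,437),(50,-75))):
    print("scene base (z~0?)",w,((on(S,s(*p),.0)[:2]-o)@R*1e3).round(1),((on(S,s(*p),.02)[:2]-o)@R*1e3).round(1))
print("knob in clamp",((k[:2]-o)@R*1e3).round(1))
for p in((183,403),(240,399)): print("leg near top via top",((on(T,t(*p),.068)[:2]-o)@R*1e3).round(1))
for p in((660,97),(708,107)): print("leg top via scene (far edge/near edge)",((on(S,s(*p),.068)[:2]-o)@R*1e3).round(1))
mk=on(T,t(155,150),k[2])-k; print("mark dir deg rel clamp",np.degrees(np.arctan2(mk[1],mk[0])-yaw))
E
```

```text
knobtop [0.6486 0.0267 0.178 ] 0.0017236834282716423
clamp [0.6477 0.0256] 5.033820050376848 scale 0.979966684542093
res mm [[-2.1, -2.0], [-1.7, 1.1], [0.9, 2.3], [0.7, -1.8], [1.7, -1.4], [0.6, 1.8]]
scene base (z~0?) (50, 75) [ 47.1 -72.9] [ 62.2 -63.1]
scene base (z~0?) (50, -75) [46.3 77. ] [61.5 82.5]
knob in clamp [1. 1.]
leg near top via top [-133.2   15.8]
leg near top via top [-134.5  -14.1]
leg top via scene (far edge/near edge) [-124.2  -11.1]
leg top via scene (far edge/near edge) [-126.9   17.7]
mark dir deg rel clamp 145.80896394782323
```

Request:
step_arm([
  [0,0,-40,0.116,1],
  [0,0,-40,0.116,1],
  [0,0,-20,0,1],
  [17,-31,0,0,1],
  [17,-31,0,0,1],
  [17,-31,0,0,1],
  [17,-31,0,0,1],
  [17,-31,0,0,1],
], squeeze=20)

```text
time_s: 0.77
position: [0.2753, -0.4537, 0.3238]
eef_rot: [-179.9, 0.0, 4.9]
contact_force: [1.0, -0.7, 0.1]
finger_gap: 0.0442
```

Request:
step_arm([
  [17,-31,0,0,1],
  [17,-31,0,0,1],
  [17,-31,0,0,1],
  [17,-31,0,0,1],
  [17,-31,0,0,1],
  [17,-31,0,0,1],
  [17,-31,0,0,1],
  [17,-31,0,0,1],
])

```text
time_s: 1.43
position: [0.3891, -0.1948, 0.3242]
eef_rot: [-180.0, 0.0, 4.9]
contact_force: [-0.1, 0.2, -0.4]
finger_gap: 0.0002
```

Request:
step_arm([
  [17,-31,0,0,1],
  [17,-31,0,0,1],
  [17,-31,0,0,1],
  [17,-31,0,0,1],
  [17,-31,0,0,1],
  [17,-31,0,0,1],
  [0,0,0,0,1],
])

```text
time_s: 2.02
position: [0.4752, 0.0021, 0.3239]
eef_rot: [-179.9, 0.0, 5.3]
contact_force: [-0.2, -0.7, -0.2]
finger_gap: 0.0004
```

Request:
step_arm([
  [3,-9,35,0,1],
  [0,0,35,0,1],
  [0,0,35,0,1],
  [0,0,35,0,1],
  [0,0,35,0,1],
  [0,0,30,0,1],
  [0,0,10,0,1],
  [0,0,0,0,1],
])

```text
time_s: 2.68
position: [0.4742, 0.0068, 0.1066]
eef_rot: [-179.9, 0.4, 4.9]
contact_force: [-0.1, -0.4, -0.0]
finger_gap: 0.0005
```

```bash
python3 - <<'E'
from plant import arm,cams
from h import *
o=arm.observe();print(o["position"],o["eef_rot"],o["contact_force"])
T=cams.get_image("top");S=cams.get_image("scene")
ct=cv2.resize(T["img"][115:215,190:280],None,fx=4.4,fy=4.4,interpolation=2)[:,:,::-1]
cs=cv2.resize(S["img"][140:240,220:310],None,fx=4.4,fy=4.4,interpolation=2)[:,:,::-1]
cv2.imwrite("pics/c2.png",np.hstack([ct,cs]))
E
```

```text
[0.47424172 0.0068303  0.10662594] [-179.88989116    0.3639051     4.94113533] [-0.08226416 -0.35869754 -0.01146823]
```

View pics/c2.png

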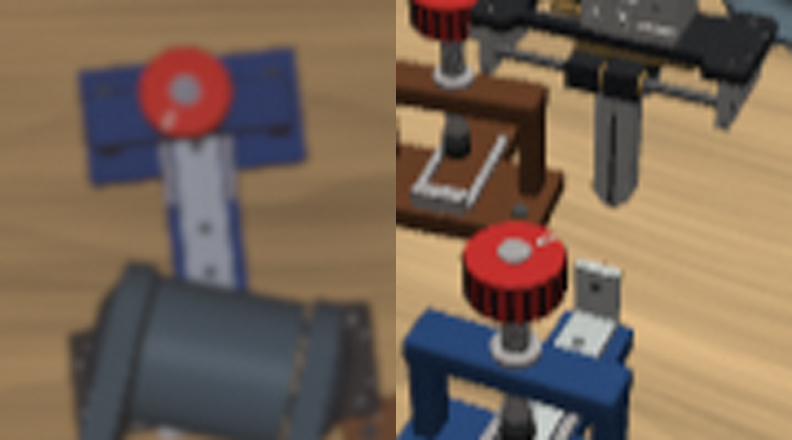

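The picture shows the closed fingertip (scene crop 615,200) behind the leg (598,285) and clear of it. Next: finish the descent, centre it, and approach slowly.

Request:
step_arm([
  [0,-4,20,0,1],
  [0,0,20,0,1],
  [0,0,16,0,1],
  [0,0,0,0,1],
  [5,0,0,0,1],
  [5,0,0,0,1],
  [0,0,0,0,1],
  [0,0,0,0,1],
])

```text
time_s: 3.45
position: [0.488, 0.0113, 0.0552]
eef_rot: [179.9, -0.2, 5.0]
contact_force: [-0.5, 0.1, -0.2]
finger_gap: 0.0004
```

Request:
step_arm([
  [3,0,4,0,1],
  [3,0,0,0,1],
  [3,0,0,0,1],
  [2,0,0,0,1],
  [2,0,0,0,1],
  [2,0,0,0,1],
  [2,0,0,0,1],
  [0,0,0,0,1],
])

```text
time_s: 4.12
position: [0.5036, 0.013, 0.0495]
eef_rot: [180.0, -0.0, 5.0]
contact_force: [0.4, -0.1, 0.9]
finger_gap: 0.0001
```

Request:
step_arm([
  [2,0,0,0,1],
  [2,0,0,0,1],
  [2,0,0,0,1],
  [2,0,0,0,1],
  [2,0,0,0,1],
  [2,0,0,0,1],
  [2,0,0,0,1],
  [2,0,0,0,1],
])

```text
time_s: 4.78
position: [0.5194, 0.0145, 0.0494]
eef_rot: [-180.0, 0.0, 5.0]
contact_force: [-0.2, 0.1, 0.3]
finger_gap: 0.0003
```

Request:
step_arm([
  [2,0,0,0,1],
  [2,0,0,0,1],
  [2,0,0,0,1],
  [2,0,0,0,1],
  [2,0,0,0,1],
  [2,0,0,0,1],
  [2,0,0,0,1],
  [2,0,0,0,1],
])

```text
time_s: 5.45
position: [0.5353, 0.0159, 0.0495]
eef_rot: [180.0, -0.0, 5.0]
contact_force: [-1.0, -0.3, -0.3]
finger_gap: 0.0005
```

Request:
step_arm([
  [1,0,0,0,1],
  [1,0,0,0,1],
  [1,0,0,0,1],
  [1,0,0,0,1],
  [1,0,0,0,1],
  [1,0,0,0,1],
])

```text
time_s: 5.95
position: [0.5411, 0.0164, 0.0495]
eef_rot: [-180.0, 0.0, 5.0]
contact_force: [-1.7, -0.5, 0.7]
finger_gap: 0.0003
```

Request:
step_arm([
  [1,0,0,0,1],
  [1,0,0,0,1],
])

```text
time_s: 6.12
position: [0.5431, 0.0165, 0.0495]
eef_rot: [180.0, 0.0, 5.0]
contact_force: [-1.8, -0.1, 0.9]
finger_gap: 0.0003
```

Request:
step_arm([
  [1,0,0,0,1],
  [0,0,0,0,1],
])

```text
time_s: 6.28
position: [0.5444, 0.0166, 0.0495]
eef_rot: [180.0, -0.0, 5.0]
contact_force: [0.1, 0.2, 1.3]
finger_gap: 0.0004
```

Request:
step_arm([
  [1,0,0,0,1],
  [0,0,0,0,1],
])

```text
time_s: 6.45
position: [0.5447, 0.0167, 0.0494]
eef_rot: [-180.0, 0.1, 5.0]
contact_force: [-4.1, -0.2, 3.4]
finger_gap: 0.0006
```

Request:
step_arm([
  [0.5,0,0,0,1],
  [0,0,0,0,1],
])

```text
time_s: 6.62
position: [0.5447, 0.0167, 0.0494]
eef_rot: [-180.0, 0.2, 5.0]
contact_force: [-6.4, -1.3, 5.3]
finger_gap: 0.0008
```

Request:
step_arm([
  [0.5,0,0,0,1],
  [0,0,0,0,1],
])

```text
time_s: 6.78
position: [0.5447, 0.0167, 0.0495]
eef_rot: [-180.0, 0.2, 5.0]
contact_force: [-8.9, -1.7, 8.1]
finger_gap: 0.0003
```

Request:
step_arm([
  [-1,0,0,0,1],
  [-4,0,0,0,1],
  [-15,0,0,0,1],
  [-20,0,0,0,1],
  [0,0,-30,0,1],
  [0,0,-36,0,1],
  [0,0,-36,0,1],
  [0,0,-36,0,1],
])

```text
time_s: 7.45
position: [0.5061, 0.0134, 0.189]
eef_rot: [-180.0, -0.1, 5.0]
contact_force: [0.3, 0.5, 0.4]
finger_gap: 0.0004
```

Request:
step_arm([
  [0,0,-36,-0.12,0],
  [0,0,-36,-0.12,0],
  [0,0,0,-0.12,0],
  [0,0,0,-0.12,0],
  [0,0,0,-0.12,0],
  [0,0,0,-0.12,0],
  [0,0,0,-0.12,0],
  [0,0,0,-0.12,0],
])

```text
time_s: 8.12
position: [0.5065, 0.0134, 0.2595]
eef_rot: [179.9, -0.1, 60.3]
contact_force: [0.2, -0.1, -0.4]
finger_gap: 0.0505
```

```bash
python3 - <<'E'
from plant import arm,cams
from h import *
o=arm.observe();print(o["position"],o["eef_rot"],o["joints"],o["finger_gap"])
T=cams.get_image("top");S=cams.get_image("scene");np.savez("scene1.npz",**S)
ct=cv2.resize(T["img"][115:215,190:280],None,fx=4.4,fy=4.4,interpolation=2)[:,:,::-1]
cs=cv2.resize(S["img"][180:280,205:295],None,fx=4.4,fy=4.4,interpolation=2)[:,:,::-1]
cv2.imwrite("pics/c3.png",np.hstack([ct,cs]))
E
```

```text
[0.50653248 0.01336968 0.25949879] [ 1.79909828e+02 -5.43391620e-02  6.03158405e+01] [-1.13396737e+01 -7.31882888e+00  1.07881594e+02  2.36055876e-02
  7.93345436e+01  1.83401805e+01] 0.050473319532356294
```

View pics/c3.png

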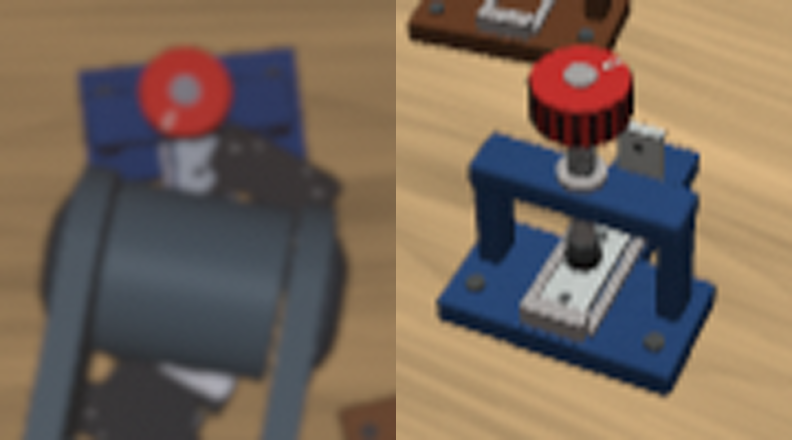

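The bracket's toe is against the stop: the plate reaches scene crop (560,315) and there is no gap. Now finishing the spin, then moving over the knob.

Request:
step_arm([
  [0,0,0,-0.121,0],
  [0,0,0,-0.121,0],
  [0,0,0,-0.121,0],
  [0,0,0,-0.121,0],
  [0,0,0,-0.121,0],
  [0,0,0,-0.121,0],
  [0,0,0,-0.121,0],
  [0,0,0,-0.121,0],
])

```text
time_s: 8.88
position: [0.5064, 0.0133, 0.2594]
eef_rot: [179.9, 0.0, 115.6]
contact_force: [-0.1, 0.2, 0.2]
finger_gap: 0.0942
```

Request:
step_arm([
  [0,0,0,-0.121,0],
  [0,0,0,-0.121,0],
  [0,0,0,-0.121,0],
  [0,0,0,-0.121,0],
  [0,0,0,-0.121,0],
  [0,0,0,-0.121,0],
  [0,0,0,-0.121,0],
  [0,0,0,-0.121,0],
])

```text
time_s: 9.55
position: [0.5064, 0.0134, 0.2594]
eef_rot: [180.0, 0.1, 171.0]
contact_force: [-0.3, -0.6, 0.0]
finger_gap: 0.0942
```

Request:
step_arm([
  [0,0,0,-0.121,0],
  [0,0,0,-0.121,0],
  [-35,0,0,0,0],
  [-35,0,0,0,0],
  [-35,0,0,0,0],
  [-35,0,0,0,0],
  [0,0,0,0,0],
  [0,0,0,0,0],
])

```text
time_s: 10.22
position: [0.6464, 0.0251, 0.2579]
eef_rot: [180.0, -0.1, -175.4]
contact_force: [-0.0, -0.1, 0.6]
finger_gap: 0.0939
```

Request:
step_arm([
  [-1.7,1.3,20,0,0],
  [0,0,20,0,0],
  [0,0,15,0,0],
  [0,0,10,0,0],
  [0,0,10,0,0],
  [0,0,5,0,0],
  [0,0,0,0,0],
])

```text
time_s: 10.8
position: [0.6466, 0.0264, 0.1787]
eef_rot: [180.0, -0.1, -175.3]
contact_force: [0.4, 0.4, -0.1]
finger_gap: 0.094
```

Request:
step_arm([
  [0,0,5,0,0],
  [0,0,4,0,0],
  [0,0,3,0,0],
  [0,0,1.5,0,0],
  [0,0,0,0,0],
  [0,0,0,0,0],
])

```text
time_s: 11.3
position: [0.6474, 0.0264, 0.166]
eef_rot: [180.0, 0.0, -175.2]
contact_force: [-0.0, 0.2, -0.4]
finger_gap: 0.0942
```

```bash
python3 - <<'E'
from plant import arm,cams
from h import *
o=arm.observe();print(o["position"],o["eef_rot"],o["joints"],o["torque"],o["contact_force"])
S=cams.get_image("scene")
cv2.imwrite("pics/c4.png",cv2.resize(S["img"][130:270,180:320],None,fx=4.2,fy=4.2,interpolation=2)[:,:,::-1])
E
```

```text
[0.64739636 0.02642856 0.16602342] [ 1.79999519e+02  8.42986885e-03 -1.75233820e+02] [-7.67108339e+00  1.68880171e+01  9.21520486e+01  2.41802107e-03
  7.09518059e+01 -1.02438052e+02] [ 0.03373682 -0.13417167  0.01585181] [-0.02847106  0.24034596 -0.43325864]
```

View pics/c4.png

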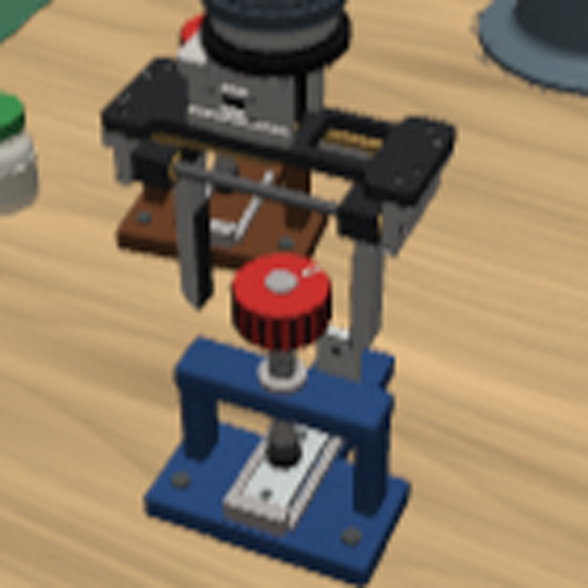

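Fingers straddle the knob evenly (tips at 200,305 and 362,375; knob at 281,300). Gripping.

Request:
step_arm([
  [0,0,0,0,1],
  [0,0,0,0,1],
  [0,0,0,0,1],
  [0,0,0,0,1],
  [0,0,0,0,1],
  [0,0,0,0,1],
], squeeze=40)

```text
time_s: 11.85
position: [0.6473, 0.0269, 0.166]
eef_rot: [179.9, -0.0, -175.2]
contact_force: [-1.1, 10.6, -0.1]
finger_gap: 0.0575
```

```bash
cat > o.py <<'E'
from plant import arm
import numpy as np
o=arm.observe(); print(o["position"].round(4),o["eef_rot"].round(2),"F",o["contact_force"].round(2),"M",o["torque"].round(3),"j6",o["joints"][5].round(1),"gap",o["finger_gap"],o["time_s"])
E
python3 o.py
```

```text
[0.6473 0.0269 0.166 ] [ 179.92   -0.   -175.25] F [-1.11 10.64 -0.11] M [ 2.003 -0.05   0.021] j6 -102.4 gap 0.057461165989357514 11.85
```

Request:
step_arm([
  [0,1,0,0,1],
  [0,0.5,0,0,1],
  [0,0,0,0,1],
])

```text
time_s: 12.1
position: [0.6472, 0.0281, 0.166]
eef_rot: [180.0, -0.0, -175.2]
contact_force: [-0.1, 0.8, -0.2]
finger_gap: 0.0554
```

```bash
python3 o.py
```

```text
[0.6472 0.0281 0.166 ] [ 180.     -0.   -175.22] F [-0.14  0.8  -0.15] M [ 0.282 -0.118 -0.022] j6 -102.3 gap 0.055392677028832826 12.1
```

Request:
step_arm([
  [0,0,0.16,0.04,1],
  [0,0,0.2,0.05,1],
  [0,0,0.2,0.05,1],
  [0,0,0.24,0.06,1],
])

```text
time_s: 12.43
position: [0.6471, 0.0283, 0.1652]
eef_rot: [180.0, -0.0, 173.2]
contact_force: [-0.7, 3.0, 0.7]
finger_gap: 0.0557
```

```bash
python3 o.py
```

```text
[0.6471 0.0283 0.1652] [ 1.7996e+02 -1.0000e-02  1.7321e+02] F [-0.69  2.96  0.69] M [ 0.456 -0.115  0.261] j6 -90.7 gap 0.05566211475151968 12.4333
```

Request:
step_arm([
  [0,0.4,0.32,0.08,1],
  [0,0,0.32,0.08,1],
  [0,0,0.32,0.08,1],
  [0,0,0.32,0.08,1],
  [0,0,0.32,0.08,1],
  [0,0,0.32,0.08,1],
  [0,0,0.32,0.08,1],
  [0,0,0.32,0.08,1],
])

```text
time_s: 13.1
position: [0.6475, 0.0291, 0.1627]
eef_rot: [179.9, -0.0, 136.5]
contact_force: [0.9, 3.3, -0.7]
finger_gap: 0.0552
```

```bash
python3 o.py
```

```text
[0.6475 0.0291 0.1627] [ 1.7991e+02 -2.0000e-02  1.3647e+02] F [ 0.93  3.34 -0.73] M [ 0.752 -0.299  0.295] j6 -54.0 gap 0.05519403172999116 13.1
```

Request:
step_arm([
  [0,0,0.32,0.08,1],
  [0,0,0.32,0.08,1],
  [0,0,0.32,0.08,1],
])

```text
time_s: 13.35
position: [0.6477, 0.0293, 0.1619]
eef_rot: [179.9, -0.0, 122.7]
contact_force: [1.8, 4.1, -1.1]
finger_gap: 0.0557
```

```bash
python3 o.py
```

```text
[0.6477 0.0293 0.1619] [ 1.7987e+02 -3.0000e-02  1.2272e+02] F [ 1.78  4.12 -1.07] M [ 0.804 -0.48   0.308] j6 -40.2 gap 0.05574786888403807 13.35
```

Request:
step_arm([
  [0,0,0.32,0.08,1],
  [0,0,0.32,0.08,1],
  [0,0,0.32,0.08,1],
])

```text
time_s: 13.6
position: [0.648, 0.0294, 0.161]
eef_rot: [179.8, -0.1, 109.0]
contact_force: [3.7, 5.0, -0.9]
finger_gap: 0.0555
```

```bash
python3 o.py
```

```text
[0.648  0.0294 0.161 ] [ 1.7983e+02 -6.0000e-02  1.0897e+02] F [ 3.68  4.99 -0.88] M [ 0.877 -0.587  0.301] j6 -26.5 gap 0.05547831883122469 13.6
```

Request:
step_arm([
  [0.4,0.7,0.4,0.08,1],
  [0,0,0.32,0.08,1],
  [0,0,0.32,0.08,1],
])

```text
time_s: 13.85
position: [0.6484, 0.0296, 0.1599]
eef_rot: [179.9, -0.1, 95.2]
contact_force: [2.3, 3.0, -0.3]
finger_gap: 0.0557
```

```bash
python3 o.py
```

```text
[0.6484 0.0296 0.1599] [ 1.7989e+02 -5.0000e-02  9.5220e+01] F [ 2.33  2.97 -0.3 ] M [ 0.535 -0.392  0.271] j6 -12.7 gap 0.05570856379656607 13.85
```

Request:
step_arm([
  [0,0,0.32,0.08,1],
  [0,0,0.32,0.08,1],
  [0,0,0.32,0.08,1],
])

```text
time_s: 14.1
position: [0.6487, 0.0295, 0.1591]
eef_rot: [179.9, -0.1, 81.5]
contact_force: [3.1, 2.3, -0.2]
finger_gap: 0.0556
```

```bash
python3 o.py
```

```text
[0.6487 0.0295 0.1591] [ 1.7986e+02 -8.0000e-02  8.1460e+01] F [ 3.12  2.35 -0.24] M [ 0.593 -0.591  0.299] j6 1.1 gap 0.05564068312774681 14.1
```

Request:
step_arm([
  [0.3,0.5,0.32,0.08,1],
  [0,0,0.32,0.08,1],
  [0,0,0.32,0.08,1],
])

```text
time_s: 14.35
position: [0.649, 0.0295, 0.158]
eef_rot: [179.9, -0.1, 67.7]
contact_force: [2.0, 2.3, -0.6]
finger_gap: 0.0555
```

```bash
python3 o.py
```

```text
[0.649  0.0295 0.158 ] [ 1.799e+02 -7.000e-02  6.771e+01] F [ 2.    2.28 -0.61] M [ 0.418 -0.457  0.275] j6 14.9 gap 0.05553467287851055 14.35
```

Request:
step_arm([
  [0,0,0.32,0.08,1],
  [0,0,0.32,0.08,1],
  [0,0,0.32,0.08,1],
])

```text
time_s: 14.6
position: [0.6493, 0.0294, 0.1572]
eef_rot: [179.9, -0.1, 54.0]
contact_force: [3.8, 0.8, -0.5]
finger_gap: 0.0553
```

```bash
python3 o.py
```

```text
[0.6493 0.0294 0.1572] [ 1.7987e+02 -1.1000e-01  5.3970e+01] F [ 3.83  0.77 -0.55] M [ 0.371 -0.587  0.263] j6 28.6 gap 0.05533269401884858 14.6
```

Request:
step_arm([
  [0.3,0.5,0.4,0.08,1],
  [0,0,0.32,0.08,1],
  [0,0,0.32,0.08,1],
])

```text
time_s: 14.85
position: [0.6496, 0.0291, 0.1561]
eef_rot: [179.9, -0.1, 40.2]
contact_force: [1.9, 1.0, -0.6]
finger_gap: 0.0559
```

```bash
python3 o.py
```

```text
[0.6496 0.0291 0.1561] [ 1.7992e+02 -9.0000e-02  4.0220e+01] F [ 1.93  1.04 -0.6 ] M [ 0.272 -0.405  0.331] j6 42.4 gap 0.05589366454385209 14.85
```

Request:
step_arm([
  [0,0,0.32,0.08,1],
  [0,0,0.32,0.08,1],
  [0,0,0.32,0.08,1],
])

```text
time_s: 15.1
position: [0.6498, 0.0289, 0.1553]
eef_rot: [179.9, -0.1, 26.5]
contact_force: [2.8, 0.8, -0.3]
finger_gap: 0.0556
```

```bash
python3 o.py
```

```text
[0.6498 0.0289 0.1553] [ 1.799e+02 -1.100e-01  2.648e+01] F [ 2.78  0.81 -0.32] M [ 0.111 -0.465  0.426] j6 56.1 gap 0.055625984252586136 15.1
```

Contact felt (moment 0.28 → 0.33 → 0.43 N m). Smaller steps now.

Request:
step_arm([
  [0,0.3,0.24,0.06,1],
  [0,0,0.2,0.05,1],
])

```text
time_s: 15.27
position: [0.6499, 0.0288, 0.1548]
eef_rot: [179.9, -0.1, 20.2]
contact_force: [2.8, 1.3, 0.3]
finger_gap: 0.0556
```

```bash
python3 o.py
```

```text
[0.6499 0.0288 0.1548] [ 1.7994e+02 -1.2000e-01  2.0250e+01] F [2.8  1.32 0.26] M [ 0.205 -0.399  0.436] j6 62.3 gap 0.05559667108216926 15.2667
```

Request:
step_arm([
  [0,0,0.2,0.05,1],
])

```text
time_s: 15.35
position: [0.6499, 0.0287, 0.1546]
eef_rot: [179.9, -0.1, 17.4]
contact_force: [2.2, 1.0, -1.1]
finger_gap: 0.0554
```

```bash
python3 o.py
```

```text
[0.6499 0.0287 0.1546] [ 1.7993e+02 -1.2000e-01  1.7400e+01] F [ 2.21  1.02 -1.05] M [ 0.189 -0.386  0.44 ] j6 65.2 gap 0.05539704616922122 15.35
```

Request:
step_arm([
  [0,0,0.28,0.07,1],
])

```text
time_s: 15.43
position: [0.6499, 0.0286, 0.1544]
eef_rot: [179.9, -0.1, 13.4]
contact_force: [2.0, 0.4, 0.5]
finger_gap: 0.0557
```

```bash
python3 o.py
```

```text
[0.6499 0.0286 0.1544] [ 1.7993e+02 -1.3000e-01  1.3380e+01] F [2.03 0.44 0.49] M [ 0.058 -0.352  0.477] j6 69.2 gap 0.055730013219567845 15.4333
```

Request:
step_arm([
  [0,0,0.24,0.06,1],
])

```text
time_s: 15.52
position: [0.6499, 0.0285, 0.1541]
eef_rot: [179.9, -0.1, 9.9]
contact_force: [1.9, -0.3, 0.0]
finger_gap: 0.0553
```

```bash
python3 o.py
```

```text
[0.6499 0.0285 0.1541] [ 1.7992e+02 -1.3000e-01  9.9100e+00] F [ 1.87 -0.31  0.  ] M [ 0.124 -0.361  0.512] j6 72.7 gap 0.05529998107303221 15.5167
```

Request:
step_arm([
  [0,0,0,0,1],
  [0,0,0,0,0.9],
])

```text
time_s: 15.68
position: [0.6499, 0.0285, 0.1542]
eef_rot: [179.9, -0.1, 10.1]
contact_force: [3.3, -0.2, 0.2]
finger_gap: 0.0553
```

```bash
python3 o.py
```

```text
[0.6499 0.0285 0.1542] [ 1.7994e+02 -1.3000e-01  1.0110e+01] F [ 3.34 -0.2   0.18] M [ 0.035 -0.666  0.221] j6 72.4 gap 0.05525519982525545 15.6833
```

Request:
step_arm([
  [0,0,0,0,0],
  [0,0,0,0,0],
  [0,0,0,0,0],
  [0,0,0,0,0],
  [0,0,0,0,0],
  [0,0,0,0,0],
  [0,0,0,0,0],
  [0,0,0,0,0],
])

```text
time_s: 16.35
position: [0.649, 0.0288, 0.1536]
eef_rot: [-180.0, 0.0, 10.0]
contact_force: [-0.2, -0.6, 0.2]
finger_gap: 0.0938
```

```bash
python3 o.py
```

```text
[0.649  0.0288 0.1536] [-1.800e+02  1.000e-02  1.001e+01] F [-0.18 -0.59  0.18] M [ 0.068  0.03  -0.001] j6 72.5 gap 0.09382462278582109 16.35
```

Released cleanly. Rising and moving aside, then looking again.

Request:
step_arm([
  [0,0,-10,0,0],
  [0,0,-20,0,0],
  [0,0,-30,0,0],
  [0,0,-30,0,0],
  [0,0,-30,0,0],
  [0,0,-20,0,0],
])

```text
time_s: 16.85
position: [0.6499, 0.0287, 0.2983]
eef_rot: [179.9, -0.3, 10.0]
contact_force: [0.5, -0.3, 0.1]
finger_gap: 0.094
```

Request:
step_arm([
  [-25,25,0,0,0],
  [-25,25,0,0,0],
  [-25,25,0,0,0],
  [-25,25,0,0,0],
  [-25,25,0,0,0],
  [0,25,0,0,0],
  [0,25,0,0,0],
  [0,0,0,0,0],
])

```text
time_s: 17.52
position: [0.5563, -0.1689, 0.2946]
eef_rot: [179.9, -0.0, 9.8]
contact_force: [0.6, 0.7, 0.3]
finger_gap: 0.0942
```

```bash
python3 o.py; python3 - <<'E'
from plant import arm,cams
from h import *
T=cams.get_image("top");S=cams.get_image("scene")
ct=cv2.resize(T["img"][115:215,190:280],None,fx=4.4,fy=4.4,interpolation=2)[:,:,::-1]
cs=cv2.resize(S["img"][180:280,205:295],None,fx=4.4,fy=4.4,interpolation=2)[:,:,::-1]
cv2.imwrite("pics/c5.png",np.hstack([ct,cs]))
S0=dict(np.load("scene0.npz"))
for n,b in(("tape",(105,185,50,40)),("jar",(160,145,40,40)),("driver",(350,230,50,65))):
    x,y,w,h=b;print(n,np.abs(S["img"][y:y+h,x:x+w].astype(int)-S0["img"][y:y+h,x:x+w]).mean().round(2))
E
```

```text
[ 0.5563 -0.1689  0.2946] [ 1.7989e+02 -5.0000e-02  9.7700e+00] F [0.61 0.74 0.28] M [ 0.064 -0.013 -0.024] j6 52.2 gap 0.09416627651675682 17.5167
tape 3.03
jar 3.29
driver 3.42
```

View pics/c5.png

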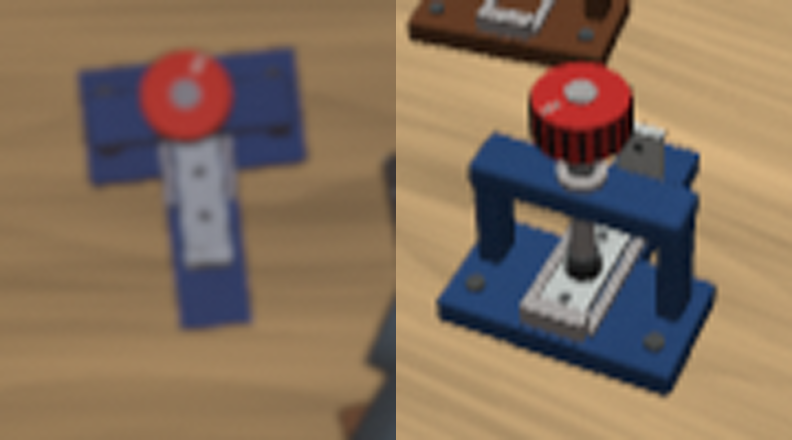

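The foot sits on the bracket (scene crop 582,265), the toe is still at the stop, and the mark has turned about 175°, matching the hand, so the grip did not slip.

```bash
python3 -c "
from plant import arm
print(arm.close_job())"
```

```text
the job is handed in; nothing more can be done
None
```

The bracket is pushed home against the steel stop, the blue clamp is screwed down on it, and the job is handed in at 17.5 s with nothing touching.

- **Pushing:** The closed fingers pushed the leg about 39 mm until it stopped moving. The push peaked at about 9 N along the channel and 8 N vertically. A picture taken afterwards showed no gap at the stop.
- **Clamping:** I turned the knob clockwise about 3.05 rad in one grasp, sinking 4 mm per radian. The vertical force in the readings stayed within about 1.1 N. The foot met the bracket when the turning moment rose from its free value of about 0.28 N m. I then turned roughly 0.6 rad more, about a tenth of a turn.
- **Clamp force:** The moment ended at about 0.49 N m, so I estimate 50 N on the foot. The last single reading, 0.51 N m, gives 57 N. I could not measure the foot force directly, only infer it from the moment.
- **Last checks:** The last picture shows the foot on the bracket, the toe at the stop, and the knob mark turned about 175°, as far as the hand turned. The screwdriver, tape and jar areas of the scene picture changed by only about 3 grey levels, which I take as noise.
- **Less clean:** Closing on the knob pushed it sideways by about 10 N for a moment, until I recentred the hand. Sideways force stayed at about 6 N or less while turning.

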